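# Snap the seed box lid shut

## Robot

A 7-joint arm with a two-finger parallel gripper is mounted at the origin on a cart in front of the work surface, level with it; the furniture and walls round the work are solid. World frame = base frame: x ahead of the robot, y to its left, z up, the work surface at z = 0. Lengths are in m, angles in rad, forces in N, time in s.
With the tool pointing down it reaches from about 0.4 to 0.9 m from the base axis. Payload 5.5 kg.
Tool frame: the origin (TCP) lies between the finger pads; the fingertips stand 8 mm ahead of it and the grasp point (between the pads) lies 11 mm behind it; z points along the fingers, y is the line along which they close (so a half turn about z gives the same grasp; the last joint's range is limited). The gripper opens to 85 mm and grips with 20 to 120 N. Pads are 22 mm wide; open, the fingers measure 114 mm over their backs; the gripper's body (76 mm by 85 mm) begins 54 mm behind the grasp point. The pads swing forward as they close: fully open they stand 13 mm farther back than shut.
Start: joints at [-1.04, 0.501, -0.427, 1.55, 0.221, 1.138, -0.21], TCP at [0.172, 0.627, 0.239] pointing down, gripper open.
Joint ranges: [-2.88, 2.88], [-0.31, 2.03], [-1.54, 1.56], [0.2, 2.42], [-1.41, 4.55], [0.19, 2.02], [-2.57, 2.57]. Speed limits (rad/s): [2.57, 2.57, 3.14, 3.14, 3.14, 3.14, 3.14].

## Interface

Orientations are given as [roll, pitch, yaw] about the fixed x, y, z axes, in that order (R = Rz(yaw) Ry(pitch) Rx(roll)).
In Python, from workcell import manip, imaging, ticket gives the robot as it stands.
- The arm moves only by the tool servo_tool, never from a script. Its argument "commands" is a list that holds one entry, the list of rows, each a list of 7 numbers: the turn, a rotation vector about the world's x, y, z in rad, then the shift along the world's x, y, z in m, then the finger opening in m, from 0 to 0.0854. A call has 1 to 12 rows; each row is the pose to reach, as a shift and turn from the pose commanded when the call began; what a row does not reach only later rows make up. A row lasts 1/8 s, in which the tool goes at most 62.5 mm and 10.7 degrees, less where a joint would pass 70% of its speed; a pose out of reach is approached as far as the arm can. A call with a gripper value outside its range is refused whole. The fingers move at their own pace and stop on an object; the grip force is fixed at half the most. Time passes only in rows, so rows that repeat a pose let the fingers close. It gives the time, the measured TCP pose, the force, the opening and the grip force at its end, in the units of the state.
- manip.state(): the state, without advancing time (a new reading comes with each control period).
- imaging.get_image(name): name is "scene" or "top" or "wrist"; returns a dict with "color" (420x560x3 uint8, blue, green, red), "range_z" (420x560 float32, m along the optical axis (not along the pixel's ray), 0 where there is no reading), "K" (3x3 intrinsics, pixels), "dist" ([k1, k2, p1, p2, k3] as OpenCV has them; the pictures are not rectified), "T" (4x4, takes a point from camera to world coordinates); the wrist camera has in their place "T_tool_cam" (4x4, takes a point from camera to tool coordinates, whose origin is the TCP and whose axes are the flange's). Camera axes: x right, y down, z forward; pixel columns grow to the right and rows downward; lengths in m; the calibration is good to about 2 mm. A picture is of the moment at which its call begins: read the wrist's pose just before it.
- ticket.finish_job(): hands the job in; it is judged then, once.
The state is a dict: "time": time; "joints": joint angles; "qd": joint speeds; "joint_efforts": joint torques, N m; "position": TCP position; "orientation": TCP orientation; "contact_force": force on the tool from outside, world axes, zero at the start; "ft_torque": the same for the moment, N m; "finger_gap": finger opening in m; "grip_force": force on a finger pad.
Only numpy, scipy, OpenCV 4.12 (cv2) and the standard library are available. Lean on these libraries where they do the work, as an engineer would, in place of code of your own. Each camera call takes 0.05 s, during which the arm holds its last target. There are 200 camera calls.

## Task

The lid of the low storage box has been laid on, but its rim is not snapped down all round. Press down with a fingertip each of the four rim sections that still stands up until it clicks, so that all four are fully shut. Leave the box standing where it is: do not grip or lift it, or shove it across the bench, and leave the things round it alone.

Things in the scene. Friction and masses are not known exactly. Their poses are not given: they have to be found in the camera images.
- seed_box: low grey plastic box with a white snap lid, 110 x 140 x 60 mm when shut (x, y, z), about 2.2 kg, loose on the bench. Origin: centre of its underside; x across the short way (away from the robot), y along the long way, z up. The lid rim has four straight sections, one along each edge; the fixed middle panel is recessed (72 x 102 mm, top at 55 mm). Section tops: 70 mm proud, 60 mm shut.
- front_top (a point): centre of the upper face of the rim section along the edge towards the robot (-x of seed_box); the section is 18 mm wide, 140 mm long along the box's y, white, with five fine cross ridges at its middle. The point moves down with the section (70 mm above the bench when proud, 60 mm when shut).
- rim_front (a joint): how far that section is pressed down, m: 0 = proud, 0.010 = clicked shut (its stop). Moves straight down only, over-centre snap: about 8 N to start it, fading to nothing at 5 mm, beyond that it snaps shut by itself and stays; let go earlier it springs back up. Always proud at the start.
- back_top (a point): centre of the upper face of the rim section along the edge away from the robot (+x of seed_box); the section is 18 mm wide, 140 mm long along the box's y, white, with five fine cross ridges at its middle. The point moves down with the section (70 mm above the bench when proud, 60 mm when shut).
- rim_back (a joint): how far that section is pressed down, m: 0 = proud, 0.010 = clicked shut (its stop). Moves straight down only, over-centre snap: about 8 N to start it, fading to nothing at 5 mm, beyond that it snaps shut by itself and stays; let go earlier it springs back up. It may be shut at the start.
- left_top (a point): centre of the upper face of the rim section along the robot's left edge (+y of seed_box); the section is 72 mm long along the box's x, 18 mm wide, white, with five fine cross ridges at its middle. The point moves down with the section (70 mm above the bench when proud, 60 mm when shut).
- rim_left (a joint): how far that section is pressed down, m: 0 = proud, 0.010 = clicked shut (its stop). Moves straight down only, over-centre snap: about 8 N to start it, fading to nothing at 5 mm, beyond that it snaps shut by itself and stays; let go earlier it springs back up. It may be shut at the start.
- right_top (a point): centre of the upper face of the rim section along the robot's right edge (-y of seed_box); the section is 72 mm long along the box's x, 18 mm wide, white, with five fine cross ridges at its middle. The point moves down with the section (70 mm above the bench when proud, 60 mm when shut).
- rim_right (a joint): how far that section is pressed down, m: 0 = proud, 0.010 = clicked shut (its stop). Moves straight down only, over-centre snap: about 8 N to start it, fading to nothing at 5 mm, beyond that it snaps shut by itself and stays; let go earlier it springs back up. Always proud at the start.
- marker_pen: marker pen, 17 x 135 x 16 mm, lying beside the box's left edge; bystander. Origin: centre of its underside.
- plant_labels: tied bundle of wooden plant labels, 27 x 156 x 19 mm, lying in front of the box; bystander. Origin: centre of its underside.
- clay_pot: small clay flower pot, 74 mm across, 65 mm high, standing behind the box; bystander. Origin: centre of its underside.
- shed_keys: bunch of keys, 104 x 115 x 8 mm, to the right of the box; bystander. Origin: centre of its underside.
- toolbox: large red steel toolbox, fixed, shut: 200 mm deep (x), 460 mm long (y), 215 mm high with its handle, to the right of the box and farther back; the gripper must pass over or clear of it. Origin: middle of its underside.
- seed_packet_1: seed packet, 112 x 82 x 10 mm, lying farther right; bystander. Origin: centre of its underside.

How it is judged:
At the end, for the whole second after the job is handed in: All four rim sections are snapped down (each more than 8 of its 10 mm), and the box stands flat and still on the bench, less than 50 mm from where it was (value of joint each of rim_front, rim_back, rim_left, rim_right above 0.008 m and height (world z) of seed_box below 0.008 m and angle between seed_box's own z axis and vertical below 0.08 rad and distance of seed_box from where it was at the start of the episode below 0.05 m and linear speed of seed_box below 0.02 m/s); the robot touches nothing.
It fails at once if the box is lifted or tipped (20 mm or 0.2 rad) (height (world z) of seed_box above 0.02 m or angle between seed_box's own z axis and vertical above 0.2 rad).
It fails at once if the box is shoved 50 mm or more from its place (distance of seed_box from where it was at the start of the episode above 0.05 m).
It fails at once if one of the things round the box is moved more than 30 mm (distance of any of marker_pen, plant_labels, clay_pot, shed_keys, seed_packet_1 from where it was at the start of the episode above 0.03 m).
It also fails if it takes over 48 s, if anything falls off the work surface, if the arm or the gripper's body presses on something with over 40 N, if the wrist force passes 120 N, or if a joint passes its speed limit or range.

## Working session

There is one attempt and no reset: what is moved stays moved. The work goes in short steps, Python scripts to look and compute and a tool call to move; the robot and the scene stay as the last step left them, time stands still between calls to the robot, and variables do not carry over. Pictures are saved under pics/ and viewed, at most 10 in all, crops included, and the job is handed in when it is done.

Besides the shell and the picture viewer there is one more tool, called after ">>>" as name(argument=value, ...), one argument or row to a line, values as JSON. servo_tool: Moves the arm, as the interface text tells. Its arguments: {"type":"object","properties":{"commands":{"type":"array","items":{"type":"array","items":{"type":"array","items":{"type":"number"}}}}},"required":["commands"]}

```bash
mkdir -p pics; cat > h.py <<'E'
import numpy as np, cv2
from workcell import manip, imaging, ticket
def pts(im):
    # world points per pixel from depth
    h,w=im["range_z"].shape
    uv=np.stack(np.meshgrid(np.arange(w),np.arange(h)),-1).reshape(-1,1,2).astype(np.float32)
    n=cv2.undistortPoints(uv,im["K"],np.array(im["dist"])).reshape(h,w,2)
    z=im["range_z"][...,None]
    p=np.concatenate([n*z,z],-1)
    return p@im["T"][:3,:3].T+im["T"][:3,3]
E
python3 - <<'E'
from h import *
s=manip.state(); print({k:np.round(v,3) for k,v in s.items()})
for n in("top","scene"):
    im=imaging.get_image(n); cv2.imwrite(f"pics/{n}.png",im["color"]); np.save(f"{n}.npy",pts(im)); print(im["T"].round(2).tolist())
E
```

```text
{'time': np.float64(0.0), 'joints': array([-1.04 ,  0.502, -0.427,  1.551,  0.221,  1.138, -0.21 ]), 'qd': array([ 0.   , -0.   , -0.   , -0.001,  0.001, -0.001, -0.   ]), 'joint_efforts': array([-0.0000e+00, -5.6952e+01, -5.8160e+00, -2.8094e+01,  1.1000e-02,
        1.2000e-02,  0.0000e+00]), 'position': array([0.172, 0.626, 0.238]), 'orientation': array([-3.14 , -0.   ,  2.874]), 'contact_force': array([-0.39 , -0.222, -0.885]), 'ft_torque': array([ 0.012,  0.013, -0.026]), 'grip_force': np.float64(0.0), 'finger_gap': np.float64(0.085)}
[[-0.02, -0.99, 0.12, 0.38], [-1.0, 0.02, 0.0, 0.16], [-0.01, -0.12, -0.99, 1.43], [0.0, 0.0, 0.0, 1.0]]
[[0.86, -0.24, 0.44, 0.07], [-0.51, -0.39, 0.77, -0.58], [-0.01, -0.89, -0.46, 0.55], [0.0, 0.0, 0.0, 1.0]]
```

View pics/top.png

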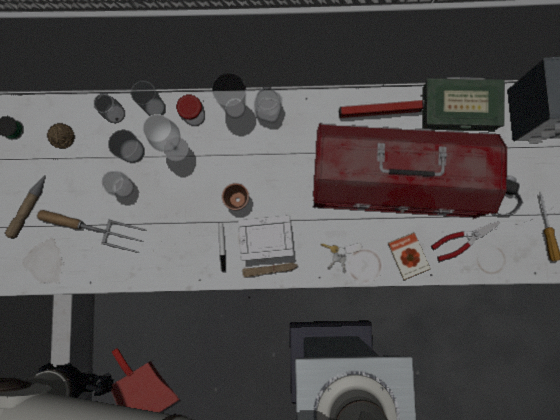

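View pics/scene.png

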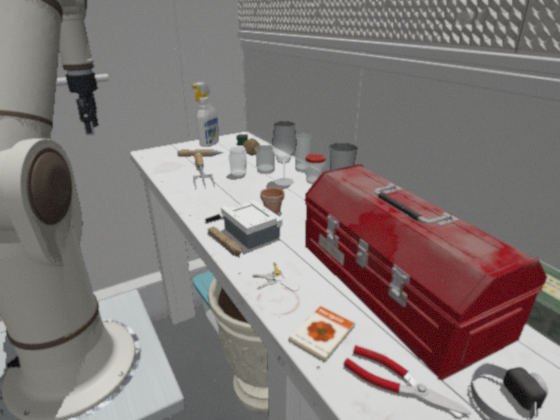

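The top view shows the box at about cols 238–294, rows 215–262. The pen is at (223,247), the labels at (270,269), the pot at (236,196) and the keys at (340,255).

```bash
python3 - <<'E'
from h import *
for n,(r0,r1,c0,c1) in {"top":(205,275,225,305),"scene":(190,255,210,290)}.items():
    P=np.load(n+".npy")[r0:r1,c0:c1].reshape(-1,3)
    m=(P[:,2]>.05)&(P[:,2]<.08)&(P[:,0]<.67)
    Q=P[m]; print(n,len(Q),Q.min(0).round(3),Q.max(0).round(3),np.histogram(Q[:,2],np.arange(.05,.081,.003)))
    r=cv2.minAreaRect((Q[:,:2]).astype(np.float32)); print(r)
P=np.load("top.npy"); 
for r in range(210,270,3): print(r,(P[r,236:300:3,2]*1000).astype(int))
for r,c in((247,223),(269,270),(196,236),(255,340),(240,267)): print(P[r,c].round(3))
E
```

```text
top 2119 [0.418 0.158 0.05 ] [0.57  0.338 0.078] (array([110, 382, 508, 385, 169, 108, 193, 173,  87,   4]), array([0.05 , 0.053, 0.056, 0.059, 0.062, 0.065, 0.068, 0.071, 0.074,
       0.077, 0.08 ]))
((0.49836912751197815, 0.2476692646741867), (0.15415090322494507, 0.1700383424758911), 4.094961166381836)
scene 1399 [0.42  0.156 0.05 ] [0.63  0.346 0.072] (array([102, 405, 234, 215,  96,  83, 254,  10,   0,   0]), array([0.05 , 0.053, 0.056, 0.059, 0.062, 0.065, 0.068, 0.071, 0.074,
       0.077, 0.08 ]))
((0.5262045860290527, 0.24438104033470154), (0.23491990566253662, 0.1591220200061798), 16.383684158325195)
210 [51  2  2 -4  1  3 -2 -3  1  1  0 -2  2  0  3  0  0  1  4  0  0  2]
213 [ 4  7  0 -5  0  1 -2  3  1  2  3  1  0 -1 -4 -3 -1  2  1  4  0  3]
216 [-2 -1 -1  0 -6  2  0 -3  0  0  0  2  3  0  4 58 60 62  1  2  2 -4]
219 [ 3  4  0  3 60 63 57 57 59 62 60 61 56 66 62 61 65 59  1  2 -2 -2]
222 [ 2 63 62 61 56 61 59 62 60 58 53 61 62 63 64 57 57 72 -3  0 -1 -2]
225 [ 6 62 58 68 59 59 62 51 61 47 58 59 51 54 54 59 72 72  7 -2  2  1]
228 [-2 62 60 45 54 59 50 55 51 54 59 53 52 57 58
[... 364 characters left out ...]
55 77 71  1  0  2]
246 [-3  2 59 63 58 56 53 56 55 55 57 59 61 57 56 55 61 68 76  0  2  6]
249 [ 0  6 59 59 58 58 58 54 59 57 54 57 57 54 51 56 51 54 71  5  1  1]
252 [ 0 -5 61 64 57 57 56 73 71 67 67 73 74 66 70 68 76 72 71 -2  0  4]
255 [ 4  1 72 73 71 72 72 70 68 69 70 71 68 67 72 67 69 72 71  2  0  1]
258 [-4  0 71 71 71 73 70 72 67 67  3 -1  3  0  1 -5  0 -1  5 -3  0  0]
261 [ 0  3 -2 -2  5 -4  4  2  0  0  3 -2  1  0  0  0  0  2 -1  3  1 -3]
264 [ 3  0  2 -1 -2  5  1  5  2  1  6  4  0  0  0 23 19 19 21 22 14 -4]
267 [ 1  3 -1  1  1  0  1  4 22 19 21 17 19 20 24 25 21 18 15 16 -1  2]
[0.457 0.35  0.018]
[0.393 0.22  0.019]
[ 0.602  0.314 -0.   ]
[ 0.428  0.023 -0.001]
[0.471 0.225 0.059]
```

The back and left sections read about 60 mm (shut), while the front and right read about 70 mm (proud). Next is the box pose.

```bash
python3 - <<'E'
from h import *
P=np.load("top.npy")
M=((P[...,2]>.042)&(P[...,2]<.09)).astype(np.uint8); M[:213]=0;M[263:]=0;M[:,:232]=0;M[:,302:]=0
M=cv2.morphologyEx(M,cv2.MORPH_OPEN,np.ones((3,3)))
n,l,st,_=cv2.connectedComponentsWithStats(M); k=1+st[1:,4].argmax(); m=l==k
Q=P[m]; r=cv2.minAreaRect(Q[:,:2].astype(np.float32)); print(st[k],r)
# box corners trimmed: rotate by angle
for a in range(-10,16,2):
    t=np.radians(a);R=np.array([[np.cos(t),np.sin(t)],[-np.sin(t),np.cos(t)]])
    q=Q[:,:2]@R.T; lo,hi=np.percentile(q,.7,0),np.percentile(q,99.3,0); print(a,(hi-lo).round(4),(R.T@((lo+hi)/2)).round(4))
# proud parts
pr=m&(cv2.medianBlur(P[...,2].astype(np.float32),5)>.0655); q=P[pr]; print(len(q),q.mean(0))
E
```

```text
[ 238  216   55   45 2087] ((0.47749724984169006, 0.23089739680290222), (0.11003346741199493, 0.13967324793338776), 4.16752815246582)
-10 [0.1263 0.1482] [0.4772 0.2311]
-8 [0.1235 0.1461] [0.4772 0.2309]
-6 [0.1205 0.1444] [0.4772 0.2308]
-4 [0.1177 0.1431] [0.4769 0.2308]
-2 [0.1149 0.1415] [0.4766 0.2306]
0 [0.1122 0.1397] [0.4769 0.2307]
2 [0.1095 0.138 ] [0.4773 0.231 ]
4 [0.1088 0.1376] [0.4773 0.2308]
6 [0.1095 0.1375] [0.4774 0.2307]
8 [0.1116 0.1387] [0.4773 0.2308]
10 [0.1145 0.1399] [0.4774 0.2307]
12 [0.1175 0.1418] [0.4774 0.2309]
14 [0.1205 0.1437] [0.4773 0.2309]
513 [0.44764156 0.20765867 0.07090829]
```

Box centre is (0.4775, 0.2309), yaw +4.2°, and it measures 110×139.7 mm, which matches the given size. That puts front_top at about (0.432, 0.2275) and right_top at about (0.482, 0.170). I'm moving above the front with the fingers closed.

>>> servo_tool(
  commands=[
    [[0,0,0.05,0.03,-0.045,0,0],[0,0,0.1,0.065,-0.1,0,0],[0,0,0.15,0.1,-0.155,0,0],[0,0,0.2,0.135,-0.21,0,0],[0,0,0.25,0.17,-0.265,-0.02,0],[0,0,0.3,0.205,-0.315,-0.04,0],[0,0,0.34,0.235,-0.36,-0.06,0],[0,0,0.34,0.26,-0.399,-0.08,0],[0,0,0.34,0.26,-0.399,-0.08,0],[0,0,0.34,0.26,-0.399,-0.08,0]],
  ],
)

```text
time: 1.35
position: [0.4316, 0.2281, 0.1591]
orientation: [3.141, -0.001, -3.07]
contact_force: [-0.2, 0.1, 0.7]
finger_gap: 0.0002
grip_force: 0.0
```

```bash
python3 - <<'E'
from h import *
from scipy.spatial.transform import Rotation as Ro
s=manip.state(); print({k:np.round(s[k],3) for k in("time","position","orientation","contact_force","finger_gap")})
im=imaging.get_image("wrist"); T=np.eye(4);T[:3,:3]=Ro.from_euler("xyz",s["orientation"]).as_matrix();T[:3,3]=s["position"]
im["T"]=T@im["T_tool_cam"]; cv2.imwrite("pics/w1.png",im["color"]); P=pts(im); np.save("w1.npy",P)
m=(P[...,2]>.05)&(P[...,2]<.08)&(im["range_z"]>0); n,l,st,_=cv2.connectedComponentsWithStats(m.astype(np.uint8)); k=1+st[1:,4].argmax()
Q=P[l==k]; print(st[k],cv2.minAreaRect(Q[:,:2].astype(np.float32)))
# expected tops and pixel of targets
for nm,p in dict(front=(.4316,.2275),right=(.482,.170),back=(.5234,.2343),left=(.473,.2917)).items():
    d=np.hypot(P[...,0]-p[0],P[...,1]-p[1]); w=d<.004
    print(nm,np.unravel_index(d.argmin(),d.shape),w.sum(),np.median(P[w][:,2]) if w.any() else None)
E
```

```text
{'time': np.float64(1.35), 'position': array([0.432, 0.228, 0.159]), 'orientation': array([ 3.141e+00, -1.000e-03, -3.070e+00]), 'contact_force': array([-0.15 ,  0.111,  0.737]), 'finger_gap': np.float64(0.0)}
[  174   199   217   116 18539] ((0.46982377767562866, 0.23051808774471283), (0.09165817499160767, 0.1406710147857666), 4.181614398956299)
front (np.int64(323), np.int64(282)) 556 0.18900303361688053
right (np.int64(281), np.int64(192)) 95 0.07051789680943443
back (np.int64(306), np.int64(328)) 0 None
left (np.int64(274), np.int64(368)) 89 0.06028220678932797
```

View pics/w1.png

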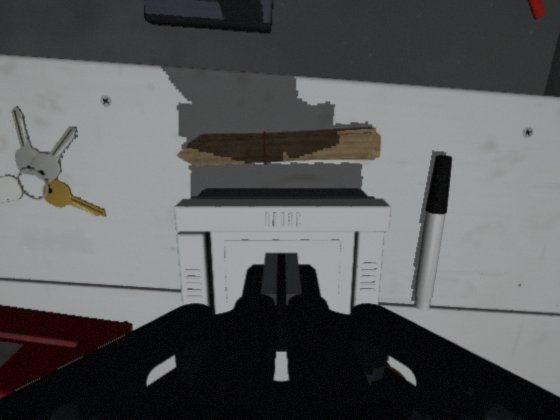

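The wrist view agrees: yaw 4.2°, y centre 0.2305, front ridges at px (282,219), right top at 70.5 mm and left at 60.3 mm. Pressing the front section.

>>> servo_tool(
  commands=[
    [[0,0,0,0,0,-0.04,0],[0,0,0,0,0,-0.07,0],[0,0,0,0,0,-0.078,0],[0,0,0,0,0,-0.081,0],[0,0,0,0,0,-0.084,0],[0,0,0,0,0,-0.087,0],[0,0,0,0,0,-0.089,0],[0,0,0,0,0,-0.09,0],[0,0,0,0,0,-0.091,0],[0,0,0,0,0,-0.091,0]],
  ],
)

```text
time: 2.65
position: [0.432, 0.2277, 0.0683]
orientation: [-3.142, -0.0, -3.07]
contact_force: [0.4, 0.4, 0.6]
finger_gap: -0.0002
grip_force: 0.0
```

The tip reached 60 mm with almost no residual force, so the front has snapped. Moving up and over to the right section.

>>> servo_tool(
  commands=[
    [[0,0,0,0,0,0.04,0],[0,0,0,0.025,-0.029,0.04,0],[0,0,0,0.05,-0.058,0.04,0],[0,0,0,0.05,-0.058,0.04,0],[0,0,0,0.05,-0.058,0.015,0],[0,0,0,0.05,-0.058,0.01,0],[0,0,0,0.05,-0.058,0.007,0],[0,0,0,0.05,-0.058,0.004,0],[0,0,0,0.05,-0.058,0.002,0],[0,0,0,0.05,-0.058,0.001,0],[0,0,0,0.05,-0.058,0,0],[0,0,0,0.05,-0.058,0,0]],
  ],
)

```text
time: 4.15
position: [0.482, 0.1698, 0.0683]
orientation: [3.142, 0.0, -3.069]
contact_force: [-0.3, 0.5, 0.1]
finger_gap: -0.0002
grip_force: 0.0
```

>>> servo_tool(
  commands=[
    [[0,0,0,0,0,0.04,0],[0,0,0,-0.02,0.02,0.09,0],[0,0,0,-0.06,0.06,0.12,0],[0,0,0,-0.08,0.1,0.14,0],[0,0,0,-0.1,0.15,0.14,0],[0,0,0,-0.12,0.2,0.14,0],[0,0,0,-0.12,0.25,0.14,0],[0,0,0,-0.12,0.25,0.14,0]],
  ],
)

```text
time: 5.15
position: [0.3601, 0.4243, 0.2086]
orientation: [3.138, -0.0, -3.064]
contact_force: [-0.4, -0.5, 0.3]
finger_gap: 0.0001
grip_force: 0.0
```

```bash
python3 - <<'E'
from h import *
im=imaging.get_image("top"); P=pts(im); cv2.imwrite("pics/t2.png",cv2.resize(im["color"][180:290,180:400],None,fx=3,fy=3))
P2=pts(imaging.get_image("scene"))
M=((P[...,2]>.042)&(P[...,2]<.09)).astype(np.uint8); M[:213]=0;M[263:]=0;M[:,:232]=0;M[:,302:]=0
M=cv2.morphologyEx(M,cv2.MORPH_OPEN,np.ones((3,3)))
n,l,st,_=cv2.connectedComponentsWithStats(M); k=1+st[1:,4].argmax()
r=cv2.minAreaRect(P[l==k][:,:2].astype(np.float32)); print(r)
c=np.array([.4775,.2309]); t=.073; R=np.array([[np.cos(t),np.sin(t)],[-np.sin(t),np.cos(t)]])
for nm,o,h in(("front",(-.046,0),(.006,.06)),("back",(.046,0),(.006,.06)),("left",(0,.061),(.03,.006)),("right",(0,-.061),(.03,.006))):
    out=[]
    for p in(P,P2):
        q=np.abs((p[...,:2]-c)@R.T-o); w=(q<h).all(-1)&(p[...,2]>.045)&(p[...,2]<.09)
        out.append((int(w.sum()),round(float(np.median(p[w][:,2])),4) if w.any() else 0))
    print(nm,out)
E
```

```text
((0.47778111696243286, 0.23096522688865662), (0.11046526581048965, 0.1397617608308792), 4.14669942855835)
front [(198, 0.0611), (113, 0.0595)]
back [(193, 0.0611), (102, 0.0589)]
left [(100, 0.0607), (48, 0.0591)]
right [(97, 0.0609), (61, 0.0591)]
```

View pics/t2.png

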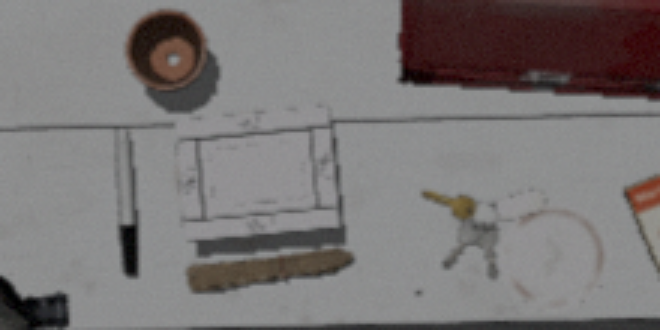

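All four sections now read about 60 mm, and the box (crop px 180–345, 105–245) hasn't moved. The things round it are in place and the gripper is clear.

```bash
python3 -c "
from workcell import ticket
print(ticket.finish_job())"
```

```text
the job is handed in; nothing more can be done
None
```

I pressed down the front and right rim sections (back and left were already shut), and the job is handed in: all four measured about 60 mm (shut), the box moved less than 1 mm, and nothing round it looked disturbed; no verdict was returned.

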